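# Clamp the dish jigger's template slide with a flipped hex key

## Robot

A 6-joint arm with a two-finger parallel gripper is mounted at the origin on the work surface. World frame = base frame: x ahead of the robot, y to its left, z up, the work surface at z = 0. Lengths are in m, angles in rad, forces in N, time in s.
With the tool pointing down it reaches from about 0.25 to 0.775 m from the base axis. Payload 8.9 kg.
Tool frame: the origin (TCP) lies on the centre line of the jaws, within the pads' length; the fingertips stand 17 mm ahead of it and the grasp point (between the pads) lies 2 mm behind it; z points along the fingers, y is the line along which they close (so a half turn about z gives the same grasp; the last joint's range is limited). The gripper opens to 85 mm and grips with 20 to 120 N. Pads are 22 mm wide; open, the fingers measure 114 mm over their backs; the gripper's body (76 mm by 85 mm) begins 54 mm behind the grasp point. The pads swing forward as they close: fully open they stand 13 mm farther back than shut.
Start: joints at [1.009, 0.291, -0.153, 1.127, 0, 1.431], TCP at [0.215, 0.479, 0.248] pointing down, gripper open.
Joint ranges: [-2.52, 2.52], [-0.91, 1.74], [-1.3, 1.37], [-1.96, 2.02], [-1.52, 1.47], [-3.14, 3.14]. Speed limits (rad/s): [2.22, 2.22, 2.79, 3.14, 3.14, 3.14].

## Interface

Orientations are given as a rotation vector (axis times angle).
In Python, from rig import robot gives the robot as it stands.
- The arm moves only by the tool arm_command, never from a script. Its arguments are lists of equal length, an entry for each row: "gripper": the opening, from -1 (shut) to 1 (fully open); "translation": the shift along the tool's x, y, z as a fraction of full scale, a list of three; "rotation": the turn, a rotation vector about the tool's x, y, z as a fraction of full scale, a list of three. A call has 1 to 8 rows; each row is the pose to reach, as a shift and turn from the pose commanded when the call began, along the tool's axes at that moment, turning the shorter way round; what a row does not reach only later rows make up. Full scale, the value 1, is 250 mm for a shift and 180 degrees for a turn. A row lasts 1/8 s, in which the tool goes at most 62.5 mm and 10.7 degrees, less where a joint would pass 70% of its speed; a pose out of reach is approached as far as the arm can. A call with a number of a shift or a turn outside -1 to 1 is refused whole. A call with a gripper value outside its range is refused whole. The fingers move at their own pace and stop on an object; the grip force is fixed at half the most. Time passes only in rows, so rows that repeat a pose let the fingers close. It gives the time, the measured TCP pose, the force, the opening and the grip force at its end, in the units of the state.
- robot.observe(): the state, without advancing time (a new reading comes with each control period).
- robot.camera(name): name is "scene" or "top"; returns (picture, depth): 384x512x3 uint8, red, green, blue; 384x512 float32, m along the optical axis (not along the pixel's ray), 0 where there is no reading.
- robot.camera_params(name): a dict with "vertical_fov" (degrees; the focal length in pixels is half the picture's height over the tangent of half this angle, whatever the lens; pixels are square), "cx", "cy" (the principal point, pixels), "k1" (the pictures are not rectified: a ray, as slopes to the right and down, at radius r is drawn at 1 + k1 r^2 times it, then the intrinsics apply), "R" (3x3) and "t" (3): a world point X has camera coordinates R X + t. Camera axes: x right, y down, z forward; pixel columns grow to the right and rows downward; lengths in m; the calibration is good to about 2 mm. A picture is of the moment at which its call begins. camera_params takes no time and is no camera call.
- robot.close_job(): hands the job in; it is judged then, once.
The state is a dict: "time_s": time; "joint_pos": joint angles; "joint_vel": joint speeds; "joint_torque": joint torques, N m; "tcp_pos": TCP position; "orientation": TCP orientation; "force": force on the tool from outside, world axes, zero at the start; "wrist_torque": the same for the moment, N m; "opening": opening from 0.0 (shut) to 1.0 (fully open); "grip_force": force on a finger pad.
Only numpy, scipy, OpenCV 4.12 (cv2) and the standard library are available. Lean on these libraries where they do the work, as an engineer would, in place of code of your own. Each camera call takes 0.05 s, during which the arm holds its last target. There are 200 camera calls.

## Task

First push the jigger's template slide fully home, so that its red tab is against the clamp block. Then take the hex key out of its wooden stand, flip it so that its short arm goes fully into the socket of the clamp screw, and use the long arm as the lever to turn the stiff screw clockwise (seen from above) until it comes up against its stop. Leave the key seated in the tightened screw, and do not disturb the two clay bowls, the jar or the brush.

Things in the scene. Friction and masses are not known exactly. Their poses are not given: they have to be found in the camera images.
- jigger: Fixed grey-green dish jigger. Origin at table height, straight below the clamp screw; z up. Base 110 mm (x) by 370 mm (y, -120 to +250), 12 mm thick; clamp block 80 mm (x) by 70 mm (y), centred on the origin, top 50 mm up; at y = +175 mm a round wheel head, 140 mm wide, with a white plaster hump, top 50 mm up. The slide runs along y through the block
- slide (a joint): Travel in m of the template slide (steel bar; red tab on the -y side of the block, brass template, top 68 mm up, on the +y side) along the jigger's +y. 0 = fully out, 0.055 = home: end stop, tab against the block. Starts 0 to 0.03. Pushed at the tab with about 4 N; stays where it is left
- tab_top (a point): Centre of the top edge of the slide's red tab, 70 mm above the table; axes as the jigger's. The tab is an upright plate, 44 mm (x) by 10 mm (y), free from 38 mm (top of the bar, 24 mm wide) to 70 mm up
- screw_mouth (a point): Centre of the mouth of the clamp screw's hex socket, at the top of its head, 70 mm above the table; turns with the screw. z up; x points to one of the six corners of the hexagon. Head: knurled steel, 24 mm wide, standing 20 mm above the clamp block. Socket: 15 mm across flats, 30 mm deep, with a small lead-in chamfer
- screw (a joint): Angle in rad by which the clamp screw has been turned clockwise seen from above; starts 0 to 0.35; 1.2 = hard stop, tight. Stiff: it takes about 1.5 N m (11 N at 140 mm out on the key's long arm) and stays where it is left
- key: Loose L-shaped hex key, dark steel, 14 mm across flats, 0.32 kg. Origin: where the centre lines of its arms cross, at the bend (bend radius 14 mm). Short arm along +x, tip 72 mm from origin; long arm along -z, tip 190 mm from origin. Flats of both arms face +y and -y. Starts upright, long arm down in the stand's hole, short arm level, pointing roughly to the robot's right (-y)
- short_tip (a point): Middle of the end face of the key's short arm; axes as the key's. The corners of the short arm's hexagon point to the key's +z and -z. Seated in the screw, the short arm points down and the long arm is level, its centre line about 112 mm above the table, with play of about 5 degrees of turn either way and 2 to 4 degrees of tilt
- long_tip (a point): Middle of the end face of the key's long arm; axes as the key's
- stand: Fixed wooden stand, 64 mm square and 65 mm high on a 100 mm square foot 8 mm thick, with one vertical hole, 18.5 mm wide and 55 mm deep, in the middle of its top. Origin at its foot on the table, z up
- bowl_a: Loose clay bowl, 110 mm wide, 50 mm high, leave alone. Origin at the centre of its foot
- bowl_b: Loose clay bowl, 110 mm wide, 50 mm high, leave alone. Origin at the centre of its foot
- jar: Loose blue jar, 70 mm diameter, 90 mm high, leave alone. Origin at the centre of its foot
- brush: Loose wooden-handled brush, lying on the table along its x axis, leave alone
Mind the look-alikes: they are no part of the job. Several things have the shape of the key; the one meant has the colours described above.

How it is judged:
By the outcome, as a careful person would: the job done as asked, in the order asked, and still so for the second after the job is handed in, with the robot touching nothing.
It also fails if it takes over 72 s, if anything falls off the work surface, if the arm or the gripper's body presses on something with over 40 N, if the wrist force passes 120 N, or if a joint passes its speed limit or range.

## Working session

There is one attempt and no reset: what is moved stays moved. The work goes in short steps, Python scripts to look and compute and a tool call to move; the robot and the scene stay as the last step left them, time stands still between calls to the robot, and variables do not carry over. Pictures are saved under pics/ and viewed, at most 10 in all, crops included, and the job is handed in when it is done.

Besides the shell and the picture viewer there is one more tool, called after ">>>" as name(argument=value, ...) on one line, values as JSON. arm_command: Moves the arm, as the interface text tells. Its arguments: {"type":"object","properties":{"gripper":{"type":"array","items":{"type":"number"}},"translation":{"type":"array","items":{"type":"array","items":{"type":"number"}}},"rotation":{"type":"array","items":{"type":"array","items":{"type":"number"}}}},"required":["gripper","translation","rotation"]}

```bash
mkdir -p pics; cat > h.py <<'E'
import numpy as np, cv2
from scipy.spatial.transform import Rotation as R
from rig import robot
def snap(n):
    p,d=robot.camera(n); np.savez(f'{n}.npz',p=p,d=d); return p,d
def K(n):
    c=robot.camera_params(n); f=192/np.tan(np.radians(c['vertical_fov'])/2); return c,f
def ray(n,u,v):
    c,f=K(n); xd=np.array([(u-c['cx'])/f,(v-c['cy'])/f]); x=xd.copy()
    for _ in range(20): x=xd/(1+c['k1']*(x@x))
    Rm=np.array(c['R']); return -Rm.T@np.array(c['t']), Rm.T@np.array([x[0],x[1],1])
def plane(n,u,v,z):
    o,d=ray(n,u,v); return o+d*(z-o[2])/d[2]
def proj(n,X):
    c,f=K(n); q=np.array(c['R'])@np.asarray(X)+np.array(c['t']); x=q[:2]/q[2]; x=x*(1+c['k1']*(x@x)); return x*f+[c['cx'],c['cy']]
def tri(a,b):
    o1,d1=ray(*a);o2,d2=ray(*b); A=np.c_[d1,-d2]; s=np.linalg.lstsq(A,o2-o1,rcond=None)[0]
    p,q=o1+s[0]*d1,o2+s[1]*d2; return (p+q)/2,np.linalg.norm(p-q)
def cloud(n,d):
    c,f=K(n); v,u=np.mgrid[:384,:512]; xd=np.stack([(u-c['cx'])/f,(v-c['cy'])/f],-1); x=xd.copy()
    for _ in range(20): x=xd/(1+c['k1']*(x**2).sum(-1,keepdims=True))
    P=np.dstack([x,np.ones((384,512))])*d[...,None]
    return (P-np.array(c['t']))@np.array(c['R'])
def save(n,p,box=None,s=1):
    if box: p=p[box[1]:box[3],box[0]:box[2]]
    cv2.imwrite(f'pics/{n}.png',cv2.resize(p[...,::-1],None,fx=s,fy=s,interpolation=cv2.INTER_CUBIC))
E
python3 - <<'E'
from h import *
for n in('scene','top'):
    p,d=snap(n); save(n+'1',p,None,1.5)
    c=robot.camera_params(n); print(n,c['vertical_fov'],c['k1'],-np.array(c['R']).T@np.array(c['t']),np.array(c['R'])[2])
print(robot.observe())
E
```

```text
scene 47.5826515177911 -0.16638385354180357 [ 1.02554511 -0.52690184  1.13507699] [-0.44050164  0.43894309 -0.7831266 ]
top 54.95535721441092 0.03430791220203497 [0.28856709 0.03684438 1.13635101] [ 0.20290426 -0.02636059 -0.9788437 ]
{'time_s': 0.1, 'joint_pos': array([ 1.00866672e+00,  2.91244333e-01, -1.54003055e-01,  1.12669148e+00,
        2.14738736e-05,  1.43148776e+00]), 'joint_vel': array([ 0.002354  , -0.00215305,  0.00184863,  0.00131788,  0.0010581 ,
       -0.00105074]), 'joint_torque': array([ 2.18789239e-03, -5.37976670e+01,  3.31918895e+01,  9.32457915e-03,
       -2.18770306e-04,  9.11271826e-06]), 'tcp_pos': array([0.2152346 , 0.4784736 , 0.24779696]), 'orientation': array([-6.59142688e-01, -3.07124397e+00,  1.67364257e-03]), 'force': array([-0.21790565, -0.54639012,  0.43105101]), 'wrist_torque': array([-0.017671  ,  0.01680213, -0.02879597]), 'grip_force': 0.0, 'opening': 0.998380540419778}
```

View pics/scene1.png

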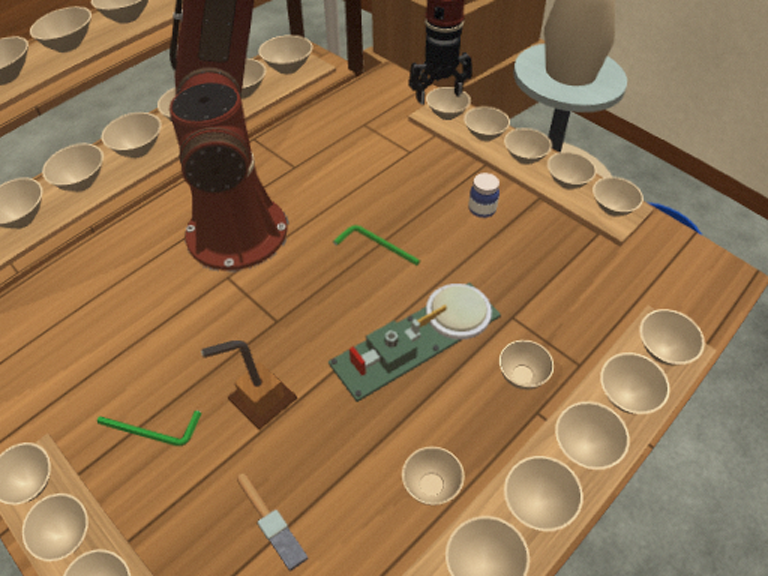

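View pics/top1.png

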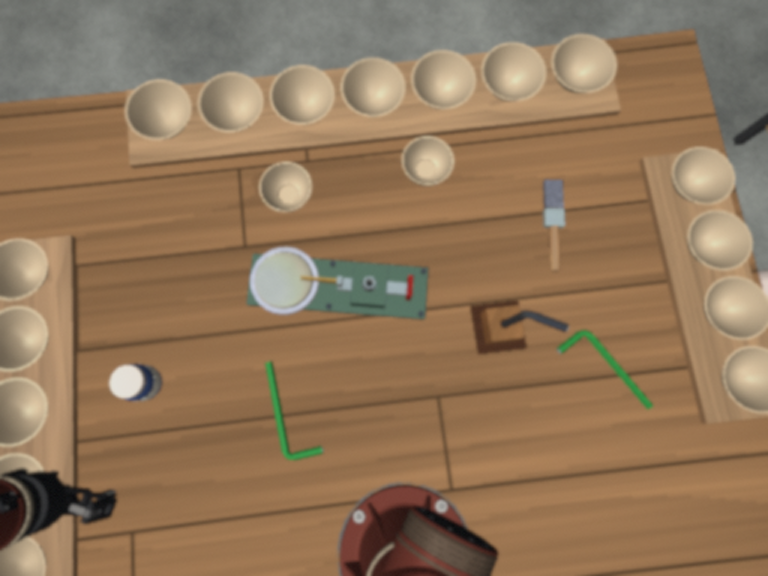

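The scene view has the jigger with its red tab at about (357,360), the screw at (391,338) and the key in its stand at about (245,355). In the top view the screw is at (369,283), the tab at (410,287) and the key bend at about (527,315). The green keys are decoys.

```bash
python3 - <<'E'
from h import *
T=np.load('top.npz');S=np.load('scene.npz')
for n,D in(('top',T),('scene',S)):
    p=D['p'].astype(int); P=cloud(n,D['d'])
    red=(p[...,0]>130)&(p[...,1]<60)&(p[...,2]<60)&(P[...,2]>0.03)&(P[...,2]<0.1)
    v,u=np.nonzero(red); print(n,'red',len(u),u.mean(),v.mean(),P[red].mean(0),P[red].min(0),P[red].max(0))
    # key: high dark points near the stand
    m=(P[...,2]>0.09)&(P[...,2]<0.25)&(P[...,1]<-0.08)&(P[...,1]>-.4)&(P[...,0]>.2)&(P[...,0]<.6)&(p.max(-1)<110)
    q=P[m]; print('key',len(q)); 
    if len(q):
        v,u=np.nonzero(m);print(u.min(),u.max(),v.min(),v.max())
        for lo in np.arange(.09,.25,.02):
            s=q[(q[:,2]>=lo)&(q[:,2]<lo+.02)]
            if len(s): print(lo,len(s),s.mean(0).round(4),s.min(0).round(3),s.max(0).round(3))
    # green base plane
    hsv=cv2.cvtColor(D['p'],cv2.COLOR_RGB2HSV)
    g=cv2.inRange(hsv,(50,40,30),(95,200,160))
    g[(P[...,2]<0.004)|(P[...,2]>.025)]=0
    n_,l,st,c=cv2.connectedComponentsWithStats(g); i=1+st[1:,4].argmax(); q=P[l==i]; print('base',st[i])
    r=cv2.minAreaRect(q[:,:2].astype(np.float32)*1000); print(r, cv2.boxPoints(r))
    w=p.min(-1)>170; 
print('screw',plane('top',246,188.7,.07),plane('scene',391/1.5,336/1.5,.07))
save('t2',T['p'],(150,150,400,270),3.2); save('s2',S['p'],(110,170,360,290),3.2)
E
```

```text
top red 20 273.0 189.8 [ 0.50027933 -0.07163759  0.07072805] [ 0.48167783 -0.07634821  0.06677126] [ 0.51441599 -0.06656286  0.07346575]
key 229
337 378 207 220
0.09 10 [ 0.4023 -0.2417  0.0994] [ 0.398 -0.248  0.092] [ 0.41  -0.239  0.109]
0.11 14 [ 0.4018 -0.2427  0.1206] [ 0.397 -0.25   0.11 ] [ 0.408 -0.239  0.13 ]
0.13 13 [ 0.403  -0.2429  0.1407] [ 0.397 -0.25   0.134] [ 0.408 -0.239  0.149]
0.15000000000000002 13 [ 0.4019 -0.2446  0.1596] [ 0.397 -0.25   0.15 ] [ 0.409 -0.242  0.17 ]
0.17 15 [ 0.4019 -0.2455  0.1808] [ 0.396 -0.252  0.171] [ 0.409 -0.243  0.19 ]
0.19 161 [ 0.3869 -0.2776  0.2044] [ 0.366 -0.313  0.19 ] [ 0.408 -0.245  0.21 ]
0.21000000000000002 3 [ 0.3868 -0.2796  0.2109] [ 0.376 -0.298  0.211] [ 0.398 -0.261  0.211]
base [ 205  177   79   35 1094]
((514.983642578125, 10.561286926269531), (239.6433868408203, 105.85186767578125), 79.12361907958984) [[ 440.3992    -97.121376]
 [ 544.3496   -117.09463 ]
 [ 589.5681    118.24395 ]
 [ 485.61768   138.2172  ]]
scene red 30 237.53333333333333 236.56666666666666 [ 0.50053772 -0.0738916   0.0701226 ] [ 0.48055585 -0.07
[... 273 characters left out ...]
2] [ 0.404 -0.258  0.13 ] [ 0.412 -0.245  0.15 ]
0.15000000000000002 21 [ 0.4085 -0.2522  0.1605] [ 0.406 -0.259  0.151] [ 0.411 -0.244  0.17 ]
0.17 30 [ 0.4077 -0.2531  0.1807] [ 0.401 -0.259  0.17 ] [ 0.412 -0.245  0.19 ]
0.19 165 [ 0.3904 -0.2825  0.2027] [ 0.367 -0.317  0.19 ] [ 0.41  -0.247  0.209]
0.21000000000000002 3 [ 0.3966 -0.2712  0.2116] [ 0.393 -0.28   0.211] [ 0.399 -0.266  0.212]
base [221 216  84  50 980]
((519.885498046875, 9.344383239746094), (245.48904418945312, 106.8494873046875), 78.426513671875) [[ 442.9214  -100.1862 ]
 [ 547.59845 -121.62283]
 [ 596.8496   118.87497]
 [ 492.17255  140.3116 ]]
screw [0.51307604 0.0070219  0.07      ] [0.51783959 0.0050164  0.07      ]
```

View pics/t2.png

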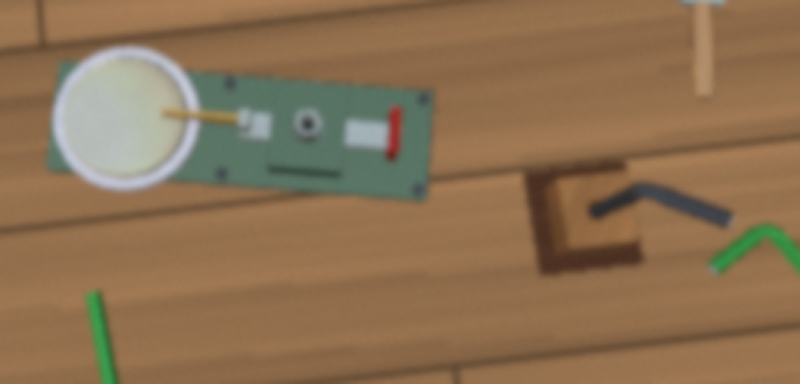

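View pics/s2.png

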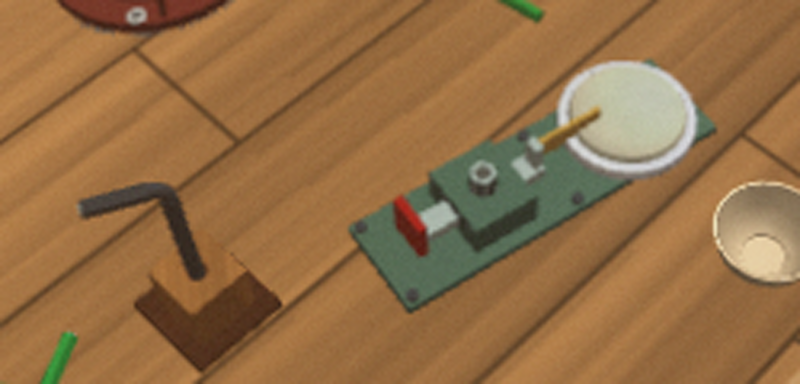

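The crops show the screw socket at crop (308,124) in the top view and (483,177) in the scene view, with the tab at (395,133). The key's short arm runs from its bend at top crop (643,187) to its tip at (730,220). I'll push the slide first.

```bash
cat >> h.py <<'E'
def rel(pos,Rt,p0=None,R0=None):
    "row for a target TCP pose (Rt: Rotation) from the current measured pose"
    s=robot.observe()
    p0=s['tcp_pos'] if p0 is None else p0
    R0=R.from_rotvec(s['orientation']) if R0 is None else R0
    t=R0.inv().apply(np.asarray(pos)-p0)/.25; r=(R0.inv()*Rt).as_rotvec()/np.pi
    return t.round(4).tolist(), r.round(4).tolist()
def frame(y,z):
    y=np.asarray(y,float);z=np.asarray(z,float); z/=np.linalg.norm(z); y=y-z*(y@z); y/=np.linalg.norm(y)
    return R.from_matrix(np.c_[np.cross(y,z),y,z])
def az(deg): return np.array([np.cos(np.radians(deg)),np.sin(np.radians(deg)),0])
E
python3 - <<'E'
from h import *
sc,e=tri(('top',246.25,188.75),('scene',260.9,225.3)); print('screw',sc,e)
for n in('top','scene'):
    D=np.load(n+'.npz');p=D['p'].astype(int);P=cloud(n,D['d'])
    m=(P[...,2]>0.19)&(P[...,2]<0.22)&(P[...,1]<-0.2)&(P[...,1]>-.4)&(P[...,0]>.3)&(P[...,0]<.5)&(p.max(-1)<110)
    q=P[m][:,:2]; c=q.mean(0); w,V=np.linalg.eigh(np.cov((q-c).T)); a=V[:,1]; a*=np.sign(-a[1]); s=(q-c)@a
    print(n,'a az',np.degrees(np.arctan2(a[1],a[0])),'ends',c+a*s.min(),c+a*s.max())
print(tri(('top',150+643/3.2,150+187/3.2),('scene',110+165/3.2,170+190/3.2)),tri(('top',150+730/3.2,150+220/3.2),('scene',110+82/3.2,170+209/3.2)))
v=az(79); tab=np.array([.5005,-.0725,0]); Rt=frame(az(169),[0,0,-1])
s=robot.observe()
for d,z in((.05,.16),(.05,.062)):
    print(d,z,(tab-v*d+[0,0,z]).round(4),rel(tab-v*d+[0,0,z],Rt))
E
```

```text
screw [0.51579515 0.00678058 0.05895076] 0.002012353109966647
top a az -118.16088230293786 ends [ 0.40414931 -0.24540083] [ 0.36942816 -0.31026179]
scene a az -117.35574369398216 ends [ 0.40769937 -0.24901098] [ 0.37350196 -0.31510938]
(array([ 0.40360291, -0.25133233,  0.19468753]), np.float64(0.0003840007944356705)) (array([ 0.36992728, -0.31305868,  0.19706304]), np.float64(0.0033284196378089138))
0.05 0.16 [ 0.491  -0.1216  0.16  ] ([-1.9907, -1.7359, 0.3528], [-0.0002, -0.0004, -0.5735])
0.05 0.062 [ 0.491  -0.1216  0.062 ] ([-1.9908, -1.7354, 0.7448], [-0.0002, -0.0004, -0.5735])
```

>>> arm_command(gripper=[-1,-1,-1,-1,-1,-1,-1], translation=[[-1,-0.87,0.1],[-1,-0.87,0.1],[-1,-0.87,0.1],[-1,-0.87,0.1],[-1,-0.87,0.1],[-1,-0.87,0.1],[-1,-0.87,0.1]], rotation=[[0,0,-0.29],[0,0,-0.29],[0,0,-0.29],[0,0,-0.29],[0,0,-0.29],[0,0,-0.29],[0,0,-0.29]])

```text
time_s: 0.98
tcp_pos: [0.3553, 0.1743, 0.2229]
orientation: [0.752, -3.05, 0.001]
force: [-0.4, 1.3, 0.4]
opening: 0.004
grip_force: 0.0
```

```bash
python3 - <<'E'
from h import *
v=az(79); tab=np.array([.5005,-.0725,0]); Rt=frame(az(169),[0,0,-1])
print(robot.observe()['tcp_pos'],robot.observe()['joint_pos'])
for d,z in((.05,.16),(.05,.06)): print(rel(tab-v*d+[0,0,z],Rt))
E
```

```text
[0.35534919 0.17430848 0.22294034] [ 2.71445098e-01  6.34724558e-02 -5.05611698e-01  1.00230525e+00
 -8.19342667e-04 -2.12022805e-01]
([0.0697, -1.2999, 0.2527], [-0.0001, -0.0003, -0.285])
([0.0694, -1.2996, 0.6527], [-0.0001, -0.0003, -0.285])
```

>>> arm_command(gripper=[-1,-1,-1,-1,-1], translation=[[0.055,-1,0.2],[0.055,-1,0.2],[0.055,-1,0.2],[0.055,-1,0.2],[0.055,-1,0.2]], rotation=[[0,0,-0.285],[0,0,-0.285],[0,0,-0.285],[0,0,-0.285],[0,0,-0.285]])

```text
time_s: 1.6
tcp_pos: [0.4599, -0.0504, 0.1728]
orientation: [-1.918, 2.488, 0.0]
force: [0.6, -0.0, -0.5]
opening: 0.002
grip_force: 0.0
```

```bash
python3 - <<'E'
from h import *
v=az(79); tab=np.array([.5005,-.0725,0]); Rt=frame(az(169),[0,0,-1])
print(robot.observe()['tcp_pos'],robot.observe()['joint_pos'])
for d,z in((.05,.16),(.05,.06),(-0.018,.06)): print(rel(tab-v*d+[0,0,z],Rt))
E
```

```text
[ 0.45994461 -0.05039144  0.17279195] [-2.67491785e-01  2.35104793e-01 -4.40753697e-01  8.95079103e-01
  2.28308828e-04 -1.58125210e+00]
([0.2439, -0.1924, 0.0511], [0.0, 0.0001, -0.0207])
([0.244, -0.1924, 0.4511], [0.0, 0.0001, -0.0207])
([-0.0275, -0.1748, 0.4511], [0.0, 0.0001, -0.0207])
```

>>> arm_command(gripper=[-1,-1,-1,-1,-1,-1], translation=[[0.244,-0.192,0.05],[0.244,-0.192,0.05],[0.244,-0.192,0.25],[0.244,-0.192,0.45],[0.244,-0.192,0.45],[0.244,-0.192,0.45]], rotation=[[0,0,-0.02],[0,0,-0.02],[0,0,-0.02],[0,0,-0.02],[0,0,-0.02],[0,0,-0.02]])

```text
time_s: 2.35
tcp_pos: [0.4906, -0.1203, 0.0622]
orientation: [-1.989, 2.431, -0.001]
force: [1.2, -0.2, 0.2]
opening: -0.004
grip_force: 0.0
```

```bash
python3 - <<'E'
from h import *
v=az(79); tab=np.array([.5005,-.0725,0]); Rt=frame(az(169),[0,0,-1])
for d in(.05,.016,-.024,-.03): print(rel(tab-v*d+[0,0,.06],Rt))
E
```

```text
([0.0049, -0.0025, 0.009], [-0.0003, -0.0, -0.0022])
([-0.1311, -0.0015, 0.0089], [-0.0003, -0.0, -0.0022])
([-0.2911, -0.0004, 0.0089], [-0.0003, -0.0, -0.0022])
([-0.3151, -0.0002, 0.0089], [-0.0003, -0.0, -0.0022])
```

>>> arm_command(gripper=[-1,-1,-1,-1,-1,-1,-1], translation=[[-0.1,0,0.01],[-0.14,0,0.01],[-0.18,0,0.01],[-0.22,0,0.01],[-0.25,0,0.01],[-0.27,0,0.01],[-0.27,0,0.01]], rotation=[[0,0,0],[0,0,0],[0,0,0],[0,0,0],[0,0,0],[0,0,0],[0,0,0]])

```text
time_s: 3.22
tcp_pos: [0.5028, -0.0538, 0.058]
orientation: [-1.99, 2.431, 0.002]
force: [-0.1, -0.3, -0.1]
opening: 0.0
grip_force: 0.0
```

```bash
python3 - <<'E'
from h import *
p,d=snap('scene'); P=cloud('scene',d); p=p.astype(int)
r=(p[...,0]>130)&(p[...,1]<60)&(p[...,2]<60)&(P[...,2]>0.03)&(P[...,2]<0.1)&(P[...,0]>.4)
print(r.sum(),P[r].mean(0) if r.any() else 0)
s=robot.observe();print(s['force'],s['tcp_pos']); q=[.5157,.0065,0]-np.array(s['tcp_pos']);print(q@az(79))
E
```

```text
0 0
[-0.3414982   0.06650641 -1.58611742] [ 0.50252537 -0.05380064  0.0578957 ]
0.061706589536395524
```

>>> arm_command(gripper=[-1,-1,-1,-1,-1], translation=[[-0.008,0,0],[-0.016,0,0],[-0.022,0,0],[-0.026,0,0],[-0.03,0,0]], rotation=[[0,0,0],[0,0,0],[0,0,0],[0,0,0],[0,0,0]])

```text
time_s: 3.9
tcp_pos: [0.5041, -0.0476, 0.0581]
orientation: [1.988, -2.431, 0.0]
force: [-5.3, -8.5, -2.7]
opening: -0.001
grip_force: 4.8
```

>>> arm_command(gripper=[-1,-1,-1], translation=[[-0.005,0,0],[-0.01,0,0],[-0.01,0,0]], rotation=[[0,0,0],[0,0,0],[0,0,0]])

```text
time_s: 4.28
tcp_pos: [0.5041, -0.0475, 0.0582]
orientation: [1.983, -2.429, 0.005]
force: [-7.5, -18.7, -1.5]
opening: 0.003
grip_force: 9.9
```

>>> arm_command(gripper=[-1,-1,-1,-1,-1,-1], translation=[[0.1,0,0],[0.1,0,-0.2],[0.1,0,-0.45],[0.1,0,-0.65],[0.1,0,-0.75],[0.1,0,-0.75]], rotation=[[0,0,0],[0,0,0],[0,0,0],[0,0,0],[0,0,0],[0,0,0]])

```text
time_s: 5.03
tcp_pos: [0.502, -0.0692, 0.2481]
orientation: [-1.987, 2.428, -0.006]
force: [-0.9, -0.4, -0.5]
opening: 0.0
grip_force: 0.0
```

```bash
cat >> h.py <<'E'
def tilt(a,th): # tool rotation: y perpendicular to a, z = a cos - up sin
    t=np.radians(th); return frame(az(a+270),az(a)*np.cos(t)-np.array([0,0,np.sin(t)]))
E
python3 - <<'E'
from h import *
p,d=snap('top'); P=cloud('top',d); p=p.astype(int)
r=(p[...,0]>130)&(p[...,1]<60)&(p[...,2]<60)&(P[...,2]>0.03)&(P[...,2]<0.1)&(P[...,0]>.4)
print(r.sum(),([.5157,.0065,0]-P[r].mean(0))@az(79) if r.any() else 0)
Rt=tilt(-118,40);z=Rt.as_matrix()[:,2]; g=np.array([.4035,-.25,.125])
s=robot.observe();print(s['tcp_pos'],s['joint_pos'])
for b in(.12,): print(g-z*b,rel(g-z*b,Rt))
E
```

```text
0 0
[ 0.50111718 -0.06900018  0.2464175 ] [-2.82118592e-01  2.53428961e-01 -2.09437340e-01  1.10544820e+00
  1.08832732e-03 -1.65384443e+00]
[ 0.44665633 -0.16883475  0.20213451] ([0.4347, 0.135, 0.1764], [-0.0409, 0.2762, 0.0859])
```

>>> arm_command(gripper=[-1,-1,0,1,1,1,1,1], translation=[[0.2,0.07,0],[0.3,0.1,0],[0.435,0.135,0.05],[0.435,0.135,0.1],[0.435,0.135,0.176],[0.435,0.135,0.176],[0.435,0.135,0.176],[0.435,0.135,0.176]], rotation=[[-0.008,0.055,0.017],[-0.016,0.11,0.034],[-0.024,0.165,0.051],[-0.033,0.22,0.069],[-0.041,0.276,0.086],[-0.041,0.276,0.086],[-0.041,0.276,0.086],[-0.041,0.276,0.086]])

```text
time_s: 6.08
tcp_pos: [0.446, -0.1697, 0.2042]
orientation: [1.202, -2.004, 0.56]
force: [0.8, -0.5, 0.2]
opening: 1.001
grip_force: 0.0
```

```bash
python3 - <<'E'
from h import *
p,d=snap('top'); save('t3',p,(150,120,406,312),2.5)
P=cloud('top',d); q=p.astype(int)
r=(q[...,0]>130)&(q[...,1]<60)&(q[...,2]<60)&(P[...,2]>0.03)&(P[...,2]<0.1)&(P[...,0]>.4)
print(r.sum(),([.5157,.0065,0]-P[r].mean(0))@az(79) if r.any() else 0)
Rt=tilt(-118,40);z=Rt.as_matrix()[:,2]; g=np.array([.4035,-.25,.125])
s=robot.observe();print(s['tcp_pos'],s['joint_pos'])
for b in(.05,-.002): print(g-z*b,rel(g-z*b,Rt))
E
```

```text
0 0
[ 0.44599373 -0.1697482   0.20427966] [-0.06383423  0.57999407 -0.15721107  1.28784813 -0.77062914 -0.95663652]
[ 0.4214818  -0.21618115  0.15713938] ([-0.0087, -0.0005, 0.2821], [-0.0001, 0.0008, -0.0008])
[ 0.40278073 -0.25135275  0.12371442] ([-0.0082, -0.0005, 0.4901], [-0.0001, 0.0008, -0.0008])
```

View pics/t3.png

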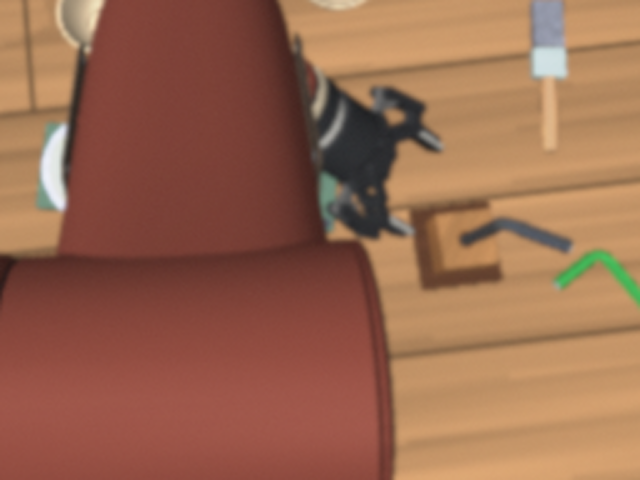

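The view shows the open jaws at about (410,180), facing the key, which stands at (465,240). They straddle it correctly, so I'll advance and grip.

>>> arm_command(gripper=[1,1,1,1,-1,-1,-1,-1], translation=[[-0.009,0,0.2],[-0.009,0,0.35],[-0.009,0,0.49],[-0.009,0,0.49],[-0.009,0,0.49],[-0.009,0,0.49],[-0.009,0,0.49],[-0.009,0,0.49]], rotation=[[0,0,0],[0,0,0],[0,0,0],[0,0,0],[0,0,0],[0,0,0],[0,0,0],[0,0,0]])

```text
time_s: 7.12
tcp_pos: [0.4023, -0.2505, 0.1217]
orientation: [1.202, -1.999, 0.559]
force: [-3.5, 0.9, 9.1]
opening: 0.149
grip_force: 61.1
```

>>> arm_command(gripper=[-1,-1,-1,-1,-1], translation=[[0.06,0,-0.05],[0.153,0,-0.129],[0.245,0,-0.206],[0.368,0,-0.309],[0.368,0,-0.309]], rotation=[[0,0,0],[0,0,0],[0,0,0],[0,0,0],[0,0,0]])

```text
time_s: 7.75
tcp_pos: [0.4035, -0.2507, 0.2434]
orientation: [1.201, -2.002, 0.562]
force: [0.8, -0.3, -3.1]
opening: 0.151
grip_force: 58.8
```

```bash
python3 - <<'E'
from h import *
p,d=snap('scene'); save('s4',p,(90,110,346,302),3)
s=robot.observe();print(s['tcp_pos'],s['joint_pos'],s['force'],s['opening'])
E
```

```text
[ 0.40277838 -0.25048567  0.24177917] [-0.22558214  0.4351096  -0.27822165  1.15919465 -0.83194954 -1.17331454] [ 0.04014661  0.59884281 -3.76922888] 0.15363081799367384
```

View pics/s4.png

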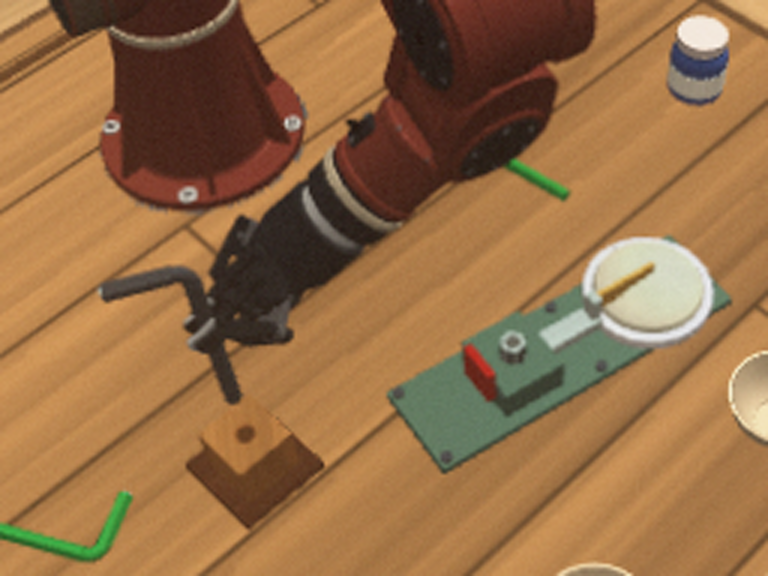

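The view shows the key lifted clear of the stand hole (245,432) and the red tab (480,372) against the block. Next is the flip, carrying the key over the screw.

```bash
cat >> h.py <<'E'
TH=40; D=.0783; SC=np.array([.5157,.0066])
def flip(L): # tool rotation when seated-attitude with long arm azimuth L
    t=np.radians(TH); return frame(az(L+90),az(L)*np.sin(t)-np.array([0,0,np.cos(t)]))
def tcp(L,tip): return np.asarray(tip)+[0,0,.072]+D*az(L)
E
python3 - <<'E'
from h import *
print(rel(tcp(52,[*SC,.178]),flip(52)))
E
```

```text
([-0.8933, 0.0305, -1.1151], [-0.0051, -0.4986, 0.0613])
```

>>> arm_command(gripper=[-1,-1,-1,-1,-1,-1], translation=[[-0.09,0,-0.2],[-0.18,0.01,-0.36],[-0.27,0.01,-0.48],[-0.36,0.01,-0.56],[-0.45,0.015,-0.6],[-0.5,0.015,-0.62]], rotation=[[-0.001,-0.055,0.007],[-0.001,-0.11,0.014],[-0.002,-0.165,0.02],[-0.002,-0.22,0.027],[-0.003,-0.275,0.034],[-0.003,-0.33,0.041]])

```text
time_s: 8.55
tcp_pos: [0.4925, -0.072, 0.2438]
orientation: [-1.382, 2.634, 0.078]
force: [-0.3, -0.2, -3.3]
opening: 0.152
grip_force: 59.1
```

```bash
python3 - <<'E'
from h import *
s=robot.observe();print(s['joint_pos'])
print(rel(tcp(52,[*SC,.178]),flip(52)))
E
```

```text
[-0.39279362  0.17431351 -0.33218893  0.99808184  0.16072213 -1.35377684]
([-0.6194, 0.0845, 0.0791], [-0.0012, -0.1674, 0.0205])
```

>>> arm_command(gripper=[-1,-1,-1,-1,-1,-1], translation=[[-0.2,0.03,0.02],[-0.4,0.06,0.05],[-0.55,0.08,0.07],[-0.619,0.085,0.079],[-0.619,0.085,0.079],[-0.619,0.085,0.079]], rotation=[[0,-0.055,0.007],[0,-0.11,0.014],[-0.001,-0.167,0.02],[-0.001,-0.167,0.02],[-0.001,-0.167,0.02],[-0.001,-0.167,0.02]])

```text
time_s: 9.3
tcp_pos: [0.5635, 0.0668, 0.2497]
orientation: [-1.094, 2.239, 0.391]
force: [0.7, 0.1, -3.3]
opening: 0.15
grip_force: 59.2
```

```bash
python3 - <<'E'
from h import *
s=robot.observe();print(s['tcp_pos'],s['joint_pos'],rel(tcp(52,[*SC,.178]),flip(52)))
p,d=snap('scene'); save('s5',p,(200,130,360,250),4)
q,e=snap('top'); save('t5',q,(170,130,330,250),4)
im=np.hstack([cv2.imread('pics/s5.png'),cv2.imread('pics/t5.png')]); cv2.imwrite('pics/b5.png',cv2.resize(im,(800,300)))
o=np.array([*SC,.178]);
for n in('scene','top'): print(n,'tip',proj(n,o),'corner',proj(n,o+[0,0,.072]),'long',proj(n,o+[0,0,.072]+.19*az(52)),'screw',proj(n,[*SC,.07]))
E
```

```text
[0.56346052 0.0668473  0.24967464] [-0.35630642  0.15888916 -0.53081346  0.63494648  0.65204743 -1.18127986] ([-0.0052, 0.0022, 0.0026], [-0.0004, -0.0024, 0.0005])
scene tip [260.67748749 201.0766682 ] corner [260.79214418 184.45556642] long [330.64948558 177.14367308] screw [260.51936979 223.27171317]
top tip [246.15702096 179.3169279 ] corner [246.2526498  172.55462488] long [181.91951462 134.70730726] screw [246.03677181 187.82078938]
```

View pics/b5.png

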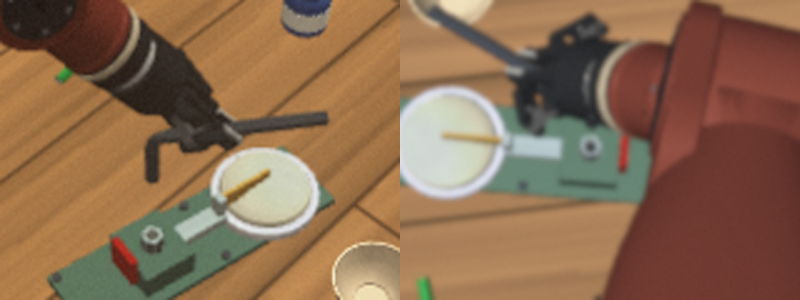

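The left half shows the key flipped, with its short arm vertical and its tip at about full-frame (260,202) in the scene view. The screw mouth is below it at about (260.8,225). In the top view, on the right, the gripper hides the short arm.

```bash
python3 - <<'E'
from h import *
np.set_printoptions(linewidth=200)
A={n:np.mean([robot.camera(n)[0].astype(float) for _ in range(8)],0) for n in('scene','top')}
np.savez('avg.npz',**A)
g=A['scene'].mean(-1).astype(int)
print('scene mouth u253-268 v217-233');print(g[217:234,253:269])
print('scene tip u253-268 v180-206');print(g[180:208,253:269])
g=A['top'].mean(-1).astype(int)
print('top mouth u238-254 v180-197');print(g[180:198,238:255])
E
```

```text
scene mouth u253-268 v217-233
[[130 127 120 110 105 102 102 102 102 103 104 103 103 104 102 103]
 [120 113 106 102 102 103 101 102 103 103 101 102 102 102 102 104]
 [105 102 103 102 103 102 102 102 103 102 102 102 104 104 103 102]
 [102 102 101 101 102 115 139 148 135 116 111 102 104 104 103 103]
 [102 102 103 102 115 151 165 151 150 160 156 119 102 104 102 104]
 [102 102 101 115 150 167 143 115 118 140 165 145  94 103 103 102]
 [101 102 101 119 148 143 106  95  97 104 149 166 118 102 103 102]
 [102 102 102 115 149 147  96  96  96 102 147 167 121 102 102 103]
 [102 102 101  94 135 172 133 110 118 145 159 128  98 103 103 103]
 [102 101  97  79  94 140 143 155 171 167 127  76  82 101 104 104]
 [102 100  97  75  69  87  93 111 125 115  74  55  77  98 103 102]
 [102 101 100  85  74  72  56  60  70  73  54  72  96 100 103 102]
 [104 102 102  89  76  72  57  57  68  70  49  74 101 101 103 104]
 [102 102 102  99  93  79  57  58  68  69  55  82 101 104 102 104]
 [ 99 103 102 103 102  96  85  78  85  91  89  97 102 102 101 102]
 [ 95 100 102 101 102 103 101  98  99 103 102 104 103 103 102 102
[... 2581 characters left out ...]
116 127 147 146 117  84  77 102 139 157 147 128 118 116 116]
 [116 116 117 125 141 145 121  89  80 103 137 151 141 125 118 116 116]
 [116 116 116 120 130 141 133 116 111 125 143 143 134 124 118 116 116]
 [116 116 116 115 121 130 134 132 129 133 138 132 126 122 118 116 116]
 [116 116 116 114 114 115 118 119 116 115 118 118 119 118 117 116 116]
 [116 116 116 115 113 107 103  99  95  96 104 112 116 116 116 116 116]
 [117 117 116 116 114 110 105 101  99 101 107 113 116 116 116 116 116]
 [117 117 117 116 116 115 113 111 111 112 114 116 116 116 116 116 116]
 [117 116 117 117 117 117 116 116 115 116 116 116 116 116 116 116 116]
 [117 117 117 117 117 117 116 117 117 117 117 117 117 116 116 116 116]]
```

```bash
cat >> h.py <<'E'
def tip():
    s=robot.observe(); M=R.from_rotvec(s['orientation']).as_matrix(); t=np.radians(TH)
    y=M[:,1]; L=M[:,2]*np.sin(t)+M[:,0]*-np.cos(t); dn=M[:,2]*np.cos(t)+M[:,0]*np.sin(t)
    return s['tcp_pos']-D*L+.072*dn, L, dn
E
python3 - <<'E'
from h import *
print(plane('top',246.0,187.4,.07),plane('scene',260.7,223.1,.07),tri(('top',246.0,187.4),('scene',260.7,223.1)))
T,L,dn=tip(); print(T,L,dn,np.degrees(np.arctan2(L[1],L[0])),proj('scene',T))
for p in([.01,0,0],[0,.01,0],[0,0,.01]): print(proj('scene',T+p)-proj('scene',T))
print(rel(tcp(52,[*SC,.085]),flip(52)))
E
```

```text
[0.51697565 0.00655748 0.07      ] [0.51565336 0.00742034 0.07      ] (array([0.51655151, 0.00656267, 0.0718083 ]), np.float64(0.00011740180815491699))
[0.51571005 0.00478369 0.17916805] [ 0.61556317  0.78806295 -0.00622683] [-0.00128778 -0.00689534 -0.9999754 ] 52.006280041208164 [260.22635106 201.19337082]
[2.60318156 2.00075365]
[ 2.50053986 -2.04177787]
[ 0.01253471 -2.21753852]
([0.236, 0.0047, 0.291], [-0.0008, -0.002, 0.0007])
```

```bash
sed -i 's/SC=np.array(.*/SC=np.array([.5156,.0062])/' h.py; python3 - <<'E'
from h import *
for z in (.1,.08,.074): print(rel(tcp(52,[*SC,z]),flip(52)))
E
```

```text
([0.1989, 0.0039, 0.2439], [-0.0008, -0.002, 0.0007])
([0.25, 0.0041, 0.3055], [-0.0008, -0.002, 0.0007])
([0.2653, 0.0042, 0.324], [-0.0008, -0.002, 0.0007])
```

>>> arm_command(gripper=[-1,-1,-1,-1,-1,-1], translation=[[0.1,0.002,0.12],[0.199,0.004,0.244],[0.25,0.004,0.305],[0.265,0.004,0.324],[0.265,0.004,0.324],[0.265,0.004,0.324]], rotation=[[0,-0.001,0],[0,-0.002,0],[0,-0.002,0],[0,-0.002,0],[0,-0.002,0],[0,-0.002,0]])

```text
time_s: 10.95
tcp_pos: [0.5646, 0.0677, 0.1471]
orientation: [-1.091, 2.231, 0.391]
force: [0.1, -0.1, -3.3]
opening: 0.147
grip_force: 59.2
```

```bash
python3 - <<'E'
from h import *
T,L,dn=tip(); print(T,dn,np.degrees(np.arctan2(L[1],L[0])),robot.observe()['force'])
A={n:np.mean([robot.camera(n)[0].astype(float) for _ in range(6)],0) for n in('scene','top')}
def up(im,u0,v0,u1,v1,s): return cv2.resize(im[v0:v1,u0:u1].astype(np.uint8)[...,::-1],None,fx=s,fy=s,interpolation=cv2.INTER_CUBIC)
cv2.imwrite('pics/b6.png',np.hstack([up(A['scene'],235,200,285,240,8),up(A['top'],225,165,275,205,8)]))
print(proj('scene',[.5163,.0068,.07]),proj('scene',T))
E
```

```text
[0.51675717 0.00580575 0.07505052] [ 0.00435595 -0.0024223  -0.99998758] 52.00998877206117 [ 0.13662975 -0.14870249 -3.3417746 ]
[260.71137395 223.34792119] [260.59661334 222.66234996]
```

View pics/b6.png

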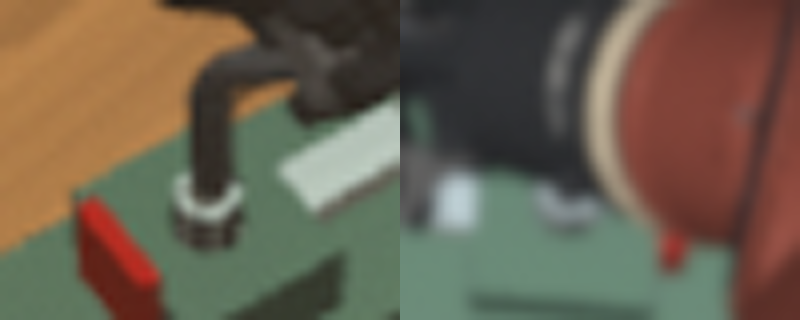

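The left half shows the short-arm tip just above the screw head at crop (212,195), about half a pixel to the right of the head's centre at (208,205). The right half shows the top view, where only the foot of the arm is visible at about (575,190).

```bash
python3 - <<'E'
from h import *
np.set_printoptions(linewidth=200)
A={n:np.mean([robot.camera(n)[0].astype(float) for _ in range(8)],0) for n in('scene','top')}
print('scene u254-268 v210-230');print(A['scene'].mean(-1).astype(int)[210:231,254:269])
print('top u238-254 v184-194');print(A['top'].mean(-1).astype(int)[184:195,238:255])
T,L,dn=tip()
for z in (0,.02,.03): print(proj('scene',T+[0,0,z]),proj('top',T+[0,0,z]))
E
```

```text
scene u254-268 v210-230
[[121 124 124 126 108  69  51  49  48  47  53  55  51  60  74]
 [124 124 125 123  96  50  49  47  45  55  67  71  86 103 111]
 [124 125 125 119  88  46  46  45  44  56  77  96 115 122 119]
 [125 125 126 119  86  43  46  49  49  60  95 118 117 110 108]
 [125 126 128 120  85  44  47  49  48  65  95 110 106 101 103]
 [128 129 129 118  81  44  44  45  46  62  89 101 101 103 101]
 [129 129 126 112  82  44  44  45  46  60  86 103 101 102 103]
 [128 117 111 104  82  43  44  44  48  60  85 101 103 102 103]
 [111 104 101 101  83  44  46  45  46  58  86 102 102 101 103]
 [101 100 101 101  82  43  44  45  46  59  87 102 102 101 101]
 [101 102 101 101  83  44  44  44  47  60  86 102 102 102 102]
 [101 101 100 115 104  44  44  45  46  58  86 101 102 102 103]
 [101 102 115 150 140  56  45  44  46  88 113  94 102 103 102]
 [102 102 119 148 133  65  44  46  45 119 159 117 103 102 102]
 [101 101 114 150 145  83  66  62  73 139 169 121 103 102 101]
 [103 101  94 137 171 132 104 110 142 158 129  98 102 103 103]
 [102  97  78  93 139 143 155 171 167 128  75  82  99 103 101]
 [102
[... 519 characters left out ...]
2  48  52  78 116 139 132 109  90]
 [115 113 108 108 116 113  90  66  56  55  56  66  97 129 137 121  99]
 [120 119 119 123 136 139 118  90  78  83  88  82  88 114 133 128 107]
 [121 121 121 124 134 145 137 121 114 121 125 111  98 103 118 124 115]
 [121 121 120 120 125 135 139 137 134 136 137 124 111 104 107 118 121]
 [121 121 120 119 119 120 123 124 120 119 122 120 117 112 111 117 124]
 [121 121 121 120 118 112 107 103  99 100 109 115 119 119 118 120 122]
 [121 121 121 121 119 114 110 105 103 105 112 118 120 121 121 121 121]]
[260.44155269 222.64559827] [246.22066423 187.44776871]
[260.46872088 218.74221179] [246.24458896 185.98754769]
[260.4824948  216.75353884] [246.25688378 185.23715694]
```

```bash
cat >> h.py <<'E'
def inc(L0,L1,d):  # row: tip shifts by d (world m), long arm turned L0 -> L1 about the tip axis
    R0=flip(L0); return rel(tcp(L1,np.asarray(d,float)),flip(L1),tcp(L0,[0,0,0]),R0)
E
python3 - <<'E'
from h import *
for z in (0,-.004,-.007,-.009): print(inc(52,52,[-.001,.0003,z]))
for L in(49,46,43,40,37,34,31,28): print(L,inc(52,L,[-.001,.0003,-.009]))
E
```

```text
([0.0012, 0.0039, -0.001], [0.0, 0.0, 0.0])
([0.0114, 0.0039, 0.0113], [0.0, 0.0, 0.0])
([0.0192, 0.0039, 0.0205], [0.0, 0.0, 0.0])
([0.0243, 0.0039, 0.0266], [0.0, 0.0, 0.0])
49 ([0.0246, -0.0125, 0.0263], [0.0107, -0.0, 0.0128])
46 ([0.0256, -0.0288, 0.0255], [0.0214, 0.0, 0.0255])
43 ([0.0273, -0.0451, 0.0241], [0.0321, 0.0, 0.0383])
40 ([0.0295, -0.0612, 0.0222], [0.0429, 0.0, 0.0511])
37 ([0.0325, -0.0772, 0.0197], [0.0536, 0.0, 0.0638])
34 ([0.036, -0.0929, 0.0167], [0.0643, -0.0, 0.0766])
31 ([0.0402, -0.1084, 0.0132], [0.075, 0.0, 0.0894])
28 ([0.045, -0.1235, 0.0092], [0.0857, -0.0, 0.1021])
```

>>> arm_command(gripper=[-1,-1,-1,-1,-1], translation=[[0.0012,0.0039,-0.001],[0.0114,0.0039,0.0113],[0.015,0.0039,0.016],[0.0192,0.0039,0.0205],[0.0192,0.0039,0.0205]], rotation=[[0,0,0],[0,0,0],[0,0,0],[0,0,0],[0,0,0]])

```text
time_s: 12.98
tcp_pos: [0.5641, 0.0686, 0.1404]
orientation: [-1.091, 2.228, 0.393]
force: [0.5, 3.4, 8.4]
opening: 0.15
grip_force: 60.8
```

```bash
python3 - <<'E'
from h import *
s=robot.observe(); print(tip()[0],s['force'],s['wrist_torque'])
E
```

```text
[0.51634973 0.00682022 0.06813662] [0.46121703 3.36871933 8.3994412 ] [0.45114542 0.15540186 0.11585793]
```

```bash
python3 - <<'E'
from h import *
for L in(50,48,46,44,42): print(L,inc(52,L,[0,0,-.0005]))
E
```

```text
50 ([0.0014, -0.0109, 0.0014], [0.0071, 0.0, 0.0085])
48 ([0.0019, -0.0218, 0.001], [0.0143, -0.0, 0.017])
46 ([0.0026, -0.0327, 0.0004], [0.0214, 0.0, 0.0255])
44 ([0.0036, -0.0436, -0.0004], [0.0286, -0.0, 0.034])
42 ([0.0049, -0.0544, -0.0015], [0.0357, 0.0, 0.0426])
```

>>> arm_command(gripper=[-1,-1,-1,-1,-1,-1], translation=[[0.0014,-0.011,0.0014],[0.0019,-0.022,0.001],[0.0026,-0.033,0.0004],[0.0036,-0.0436,-0.0004],[0.0049,-0.0544,-0.0015],[0.0049,-0.0544,-0.0015]], rotation=[[0.007,0,0.0085],[0.0143,0,0.017],[0.0214,0,0.0255],[0.0286,0,0.034],[0.0357,0,0.0426],[0.0357,0,0.0426]])

```text
time_s: 13.72
tcp_pos: [0.5736, 0.059, 0.1394]
orientation: [-0.887, 2.303, 0.318]
force: [1.1, -0.3, 1.3]
opening: 0.152
grip_force: 60.1
```

```bash
python3 - <<'E'
from h import *
s=robot.observe(); T,L,dn=tip(); print(T,dn,np.degrees(np.arctan2(L[1],L[0])),s['force'],s['wrist_torque'])
L0=42
for L,z in((40,-.0005),(38,-.001),(36,-.001),(34,-.001),(32,-.001)): print(L,inc(L0,L,[0,0,z]))
E
```

```text
[0.51579417 0.00643474 0.06722982] [ 0.00469799 -0.00194658 -0.99998707] 42.040074957492436 [ 1.06220744 -0.32541211  1.31386979] [-0.35148304  0.21388794 -0.04307068]
40 ([0.0014, -0.0109, 0.0014], [0.0071, 0.0, 0.0085])
38 ([0.0032, -0.0218, 0.0026], [0.0143, -0.0, 0.017])
36 ([0.0039, -0.0327, 0.002], [0.0214, -0.0, 0.0255])
34 ([0.0049, -0.0436, 0.0011], [0.0286, -0.0, 0.034])
32 ([0.0062, -0.0544, 0.0], [0.0357, -0.0, 0.0426])
```

>>> arm_command(gripper=[-1,-1,-1,-1], translation=[[0.0026,0,0.003],[0.0051,0,0.0061],[0.0077,0,0.0092],[0.0077,0,0.0092]], rotation=[[0,0,0],[0,0,0],[0,0,0],[0,0,0]])

```text
time_s: 14.22
tcp_pos: [0.5744, 0.059, 0.1369]
orientation: [-0.887, 2.301, 0.319]
force: [3.7, 3.9, 9.4]
opening: 0.147
grip_force: 61.2
```

```bash
python3 - <<'E'
from h import *
s=robot.observe(); T,L,dn=tip(); print(T,dn,np.degrees(np.arctan2(L[1],L[0])),s['force'],s['wrist_torque'])
L0=42
for L,z in((40,-.0),(38,-.0),(36,-.0),(34,-.0),(32,-.0)): print(L,inc(L0,L,[0,0,z]))
E
```

```text
[0.51667343 0.00646792 0.06458814] [ 0.0059664  -0.00107882 -0.99998162] 42.075987580294914 [3.67055255 3.90652837 9.42002937] [ 0.57772099 -0.37005441 -0.10736094]
40 ([0.0001, -0.0109, -0.0001], [0.0071, 0.0, 0.0085])
38 ([0.0006, -0.0218, -0.0005], [0.0143, -0.0, 0.017])
36 ([0.0013, -0.0327, -0.0011], [0.0214, -0.0, 0.0255])
34 ([0.0023, -0.0436, -0.002], [0.0286, -0.0, 0.034])
32 ([0.0036, -0.0544, -0.0031], [0.0357, -0.0, 0.0426])
```

>>> arm_command(gripper=[-1,-1,-1,-1,-1,-1], translation=[[0.0001,-0.011,-0.0001],[0.0006,-0.022,-0.0005],[0.0013,-0.033,-0.0011],[0.0023,-0.0436,-0.002],[0.0036,-0.0544,-0.0031],[0.0036,-0.0544,-0.0031]], rotation=[[0.007,0,0.0085],[0.0143,0,0.017],[0.0214,0,0.0255],[0.0286,0,0.034],[0.0357,0,0.0426],[0.0357,0,0.0426]])

```text
time_s: 14.98
tcp_pos: [0.5808, 0.048, 0.1351]
orientation: [-0.679, 2.363, 0.244]
force: [2.4, 0.5, -2.3]
opening: 0.153
grip_force: 59.7
```

```bash
python3 - <<'E'
from h import *
np.set_printoptions(linewidth=200)
s=robot.observe(); T,L,dn=tip(); print(T,dn,np.degrees(np.arctan2(L[1],L[0])),s['force'],s['wrist_torque'])
A=np.mean([robot.camera('scene')[0].astype(float) for _ in range(6)],0)
print(A.mean(-1).astype(int)[204:230,254:275]); print(proj('scene',T+[0,0,.072]),proj('scene',T))
E
```

```text
[0.51457701 0.00630908 0.06310951] [ 0.00164232 -0.00214518 -0.99999635] 32.027380907208105 [ 2.44517259  0.49690329 -2.32264005] [-0.39455915  0.31260534 -0.10606669]
[[122 121 121 110  92  61  35  35  34  36  38  42  46  46  45  47  46  45  44  42  39]
 [124 122 123 120 115  93  52  37  39  43  42  42  46  46  46  46  46  47  48  46  43]
 [124 122 120 119 120 115  91  54  43  51  50  43  42  42  45  45  46  46  46  47  45]
 [122 120 120 119 122 123 105  60  45  52  58  49  37  40  42  43  43  42  43  42  43]
 [118 120 121 122 122 123 118  90  49  49  60  56  45  39  37  37  38  37  37  37  38]
 [121 120 122 124 123 115  97  82  56  52  58  61  63  67  60  45  34  36  37  37  41]
 [123 123 124 124 115  88  64  60  59  61  62  64  68  79  74  51  39  41  42  39  38]
 [123 124 124 125 108  64  53  55  55  59  61  62  67  77  79  68  53  41  40  40  37]
 [125 125 124 119  93  53  48  49  49  49  56  63  68  77  82  79  73  68  59  45  37]
 [124 125 125 117  78  47  47  45  46  58  66  64  66  76  81  75  68  64  61  54  41]
 [124 127 128 115  70  48  47  45  45  73  92  69  64  68  62 
[... 686 characters left out ...]
2 101 101 109 137 172 186 187 187]
 [102  99 119 130  88  45  44  47  46 125 167 117 102 103 102 101 108 138 173 189 190]
 [102 100 114 145 128  44  44  45  55 131 166 120 101 102 102 101 102 108 147 182 191]
 [101 101  93 134 164 102  65  78 124 154 128  98 102 102 102 101 100 102 115 159 178]
 [101  97  77  92 137 136 145 161 162 127  74  81  97 102 102 102 103 101 101 118 127]
 [101  97  74  66  87  92 111 126 115  72  52  76  96 101 101 101 102 102 102 100  99]
 [100  97  85  72  70  56  58  68  69  51  71  96  97 102 102 102 101 102 101 102 101]
 [102 100  89  73  71  54  56  67  70  47  72 100  99 102 102 102 101 101 102 102 101]]
[260.25889646 210.09611456] [260.17154426 224.42908348]
```

>>> arm_command(gripper=[-1,-1,-1,-1,-1], translation=[[0.0026,0,0.003],[0.0051,0,0.0061],[0.0077,0,0.0092],[0.0102,0,0.0123],[0.0102,0,0.0123]], rotation=[[0,0,0],[0,0,0],[0,0,0],[0,0,0],[0,0,0]])

```text
time_s: 15.9
tcp_pos: [0.5811, 0.048, 0.1314]
orientation: [-0.679, 2.362, 0.244]
force: [1.5, 0.2, -2.5]
opening: 0.153
grip_force: 59.7
```

```bash
python3 - <<'E'
from h import *
s=robot.observe(); T,L,dn=tip(); print(T,dn,np.degrees(np.arctan2(L[1],L[0])),s['force'],s['wrist_torque'])
for z in (-.003,-.006,-.009,-.012,-.015): print(inc(32,32,[0,0,z]))
for e in (.001,.002): print(inc(32,32,e*az(32)))
E
```

```text
[0.51481388 0.00637808 0.05937498] [ 0.00213333 -0.00176892 -0.99999616] 31.995421279909415 [ 1.49155542  0.22159655 -2.53482433] [-0.57670306  0.51334061 -0.09053503]
([0.0077, -0.0, 0.0092], [0.0, 0.0, 0.0])
([0.0154, -0.0, 0.0184], [0.0, 0.0, 0.0])
([0.0231, -0.0, 0.0276], [0.0, 0.0, 0.0])
([0.0309, -0.0, 0.0368], [0.0, 0.0, 0.0])
([0.0386, -0.0, 0.046], [0.0, 0.0, 0.0])
([-0.0031, 0.0, 0.0026], [0.0, 0.0, 0.0])
([-0.0061, -0.0, 0.0051], [0.0, 0.0, 0.0])
```

>>> arm_command(gripper=[-1,-1,-1,-1,-1], translation=[[0.0077,0,0.0092],[0.0154,0,0.0184],[0.0231,0,0.0276],[0.0309,0,0.0368],[0.0309,0,0.0368]], rotation=[[0,0,0],[0,0,0],[0,0,0],[0,0,0],[0,0,0]])

```text
time_s: 16.52
tcp_pos: [0.581, 0.048, 0.1192]
orientation: [-0.678, 2.363, 0.244]
force: [2.1, -0.2, -3.6]
opening: 0.152
grip_force: 59.6
```

```bash
python3 - <<'E'
from h import *
s=robot.observe(); T,L,dn=tip(); print(T,dn,np.degrees(np.arctan2(L[1],L[0])),s['force'],s['wrist_torque'])
E
```

```text
[0.5147676  0.00636949 0.0471847 ] [ 0.00189003 -0.0016983  -0.99999677] 31.993883876658124 [ 2.0516879  -0.2137059  -3.59295139] [-0.59440318  0.5579857  -0.07423788]
```

>>> arm_command(gripper=[-1,-1,-1,-1,-1], translation=[[0.0077,0,0.0092],[0.0129,0,0.0153],[0.0165,0,0.0196],[0.02,0,0.0236],[0.02,0,0.0236]], rotation=[[0,0,0],[0,0,0],[0,0,0],[0,0,0],[0,0,0]])

```text
time_s: 17.15
tcp_pos: [0.5812, 0.0479, 0.1118]
orientation: [-0.679, 2.362, 0.244]
force: [2.1, 1.2, -2.7]
opening: 0.151
grip_force: 59.7
```

```bash
python3 - <<'E'
from h import *
s=robot.observe(); T,L,dn=tip(); print(T,dn,np.degrees(np.arctan2(L[1],L[0])),s['force'],s['wrist_torque'])
E
```

```text
[0.5149556  0.00633268 0.03972279] [ 0.00240381 -0.00169367 -0.99999568] 31.9981531675457 [ 2.10375851  1.15500478 -2.69784593] [-0.40747348  0.4559148  -0.05708879]
```

>>> arm_command(gripper=[-1,-1,-1], translation=[[0.0026,0,0.003],[0.0052,0,0.0061],[0.0052,0,0.0061]], rotation=[[0,0,0],[0,0,0],[0,0,0]])

```text
time_s: 17.52
tcp_pos: [0.5816, 0.0479, 0.1103]
orientation: [-0.679, 2.361, 0.244]
force: [1.5, 1.0, 2.2]
opening: 0.146
grip_force: 60.3
```

```bash
python3 - <<'E'
from h import *
s=robot.observe(); T,L,dn=tip(); print(T,dn,np.degrees(np.arctan2(L[1],L[0])),s['force'],s['wrist_torque'],s['joint_pos'])
for L in range(26,-18,-6): print(L,inc(32,L,[0,0,0]))
E
```

```text
[0.51544794 0.00632127 0.03811383] [ 0.0034741  -0.00162709 -0.99999264] 32.00956356736769 [1.46508242 1.03035823 2.23749845] [-0.0318703   0.21429869  0.03937645] [-0.31089585  0.30400107 -0.88011488 -0.11317407  0.51294862 -0.73705098]
26 ([0.0013, -0.0327, -0.0011], [0.0214, 0.0, 0.0255])
20 ([0.0052, -0.0651, -0.0044], [0.0429, 0.0, 0.0511])
14 ([0.0117, -0.0968, -0.0099], [0.0643, 0.0, 0.0766])
8 ([0.0207, -0.1274, -0.0174], [0.0857, 0.0, 0.1021])
2 ([0.0321, -0.1566, -0.027], [0.1071, -0.0, 0.1277])
-4 ([0.0458, -0.1841, -0.0384], [0.1286, 0.0, 0.1532])
-10 ([0.0616, -0.2096, -0.0517], [0.15, 0.0, 0.1787])
-16 ([0.0794, -0.2328, -0.0666], [0.1714, -0.0, 0.2043])
```

>>> arm_command(gripper=[-1,-1,-1,-1,-1,-1,-1], translation=[[0.0004,-0.0163,-0.0003],[0.0013,-0.0327,-0.0011],[0.003,-0.049,-0.0025],[0.0052,-0.0651,-0.0044],[0.0082,-0.081,-0.0069],[0.0117,-0.0968,-0.0099],[0.0117,-0.0968,-0.0099]], rotation=[[0.0107,0,0.0128],[0.0214,0,0.0255],[0.0322,0,0.0383],[0.0429,0,0.0511],[0.0536,0,0.0638],[0.0643,0,0.0766],[0.0643,0,0.0766]])

```text
time_s: 18.4
tcp_pos: [0.5907, 0.0269, 0.1103]
orientation: [-0.302, 2.425, 0.109]
force: [1.9, 4.9, 0.3]
opening: 0.152
grip_force: 61.9
```

```bash
cat > st.py <<'E'
from h import *
s=robot.observe(); T,L,dn=tip(); print(T.round(4),dn.round(3),np.degrees(np.arctan2(L[1],L[0])).round(2),s['force'].round(1),s['wrist_torque'].round(2),s['joint_pos'].round(2),s['opening'])
a=az(np.degrees(np.arctan2(L[1],L[0]))+90); print('tangential',s['force']@a)
E
python3 st.py
```

```text
[0.5151 0.0077 0.0381] [ 0.003 -0.    -1.   ] 14.17 [1.9 4.9 0.3] [0.67 0.33 1.67] [-0.24  0.28 -0.97 -0.32  0.3  -0.38] 0.15179831707312832
tangential 4.327263454955488
```

>>> arm_command(gripper=[-1,-1,-1,-1,-1,-1,-1], translation=[[0.0004,-0.0163,-0.0003],[0.0013,-0.0327,-0.0011],[0.003,-0.049,-0.0025],[0.0052,-0.0651,-0.0044],[0.0082,-0.081,-0.0069],[0.0117,-0.0968,-0.0099],[0.0117,-0.0968,-0.0099]], rotation=[[0.0107,0,0.0128],[0.0214,0,0.0255],[0.0322,0,0.0383],[0.0429,0,0.0511],[0.0536,0,0.0638],[0.0643,0,0.0766],[0.0643,0,0.0766]])

```text
time_s: 19.27
tcp_pos: [0.5932, 0.0025, 0.1103]
orientation: [0.081, 2.439, -0.03]
force: [2.9, 6.1, 0.8]
opening: 0.153
grip_force: 61.8
```

```bash
python3 st.py
```

```text
[0.5153 0.0077 0.0381] [ 0.003 -0.001 -1.   ] -3.83 [2.9 6.1 0.8] [0.85 0.4  1.64] [-0.15  0.28 -0.99 -0.4   0.05 -0.06] 0.15284749413021037
tangential 6.317050694281049
```

>>> arm_command(gripper=[-1,-1,-1,-1,-1,-1], translation=[[0.0004,-0.0163,-0.0003],[0.0013,-0.0327,-0.0011],[0.003,-0.049,-0.0025],[0.0052,-0.0651,-0.0044],[0.0082,-0.081,-0.0069],[0.0082,-0.081,-0.0069]], rotation=[[0.0107,0,0.0128],[0.0214,0,0.0255],[0.0322,0,0.0383],[0.0429,0,0.0511],[0.0536,0,0.0638],[0.0536,0,0.0638]])

```text
time_s: 20.02
tcp_pos: [0.5893, -0.0176, 0.1102]
orientation: [0.4, 2.413, -0.146]
force: [2.4, 5.3, 0.1]
opening: 0.15
grip_force: 61.8
```

```bash
python3 st.py
```

```text
[0.5154 0.0076 0.038 ] [ 0.003 -0.001 -1.   ] -18.84 [2.4 5.3 0.1] [1.01 0.34 1.63] [-0.07  0.29 -0.97 -0.37 -0.17  0.2 ] 0.15047131582061407
tangential 5.783413474433917
```

>>> arm_command(gripper=[-1,-1,-1,-1], translation=[[0.0002,-0.011,-0.0002],[0.0006,-0.0218,-0.0005],[0.0013,-0.0327,-0.0011],[0.0013,-0.0327,-0.0011]], rotation=[[0.0071,0,0.0085],[0.0143,0,0.017],[0.0214,0,0.0255],[0.0214,0,0.0255]])

```text
time_s: 20.52
tcp_pos: [0.5863, -0.0253, 0.1102]
orientation: [0.527, 2.393, -0.192]
force: [2.0, 5.7, 0.1]
opening: 0.152
grip_force: 61.9
```

```bash
python3 st.py
```

```text
[0.5155 0.0075 0.038 ] [ 0.003 -0.001 -1.   ] -24.83 [2.  5.7 0.1] [1.15 0.3  1.68] [-0.04  0.3  -0.95 -0.34 -0.25  0.31] 0.15189800678163182
tangential 6.029537892682197
```

>>> arm_command(gripper=[-1,-1,-1,-1], translation=[[0.0002,-0.011,-0.0002],[0.0006,-0.0218,-0.0005],[0.0013,-0.0327,-0.0011],[0.0013,-0.0327,-0.0011]], rotation=[[0.0071,0,0.0085],[0.0143,0,0.017],[0.0214,0,0.0255],[0.0214,0,0.0255]])

```text
time_s: 21.02
tcp_pos: [0.5829, -0.032, 0.1102]
orientation: [0.652, 2.367, -0.235]
force: [4.5, 6.3, -0.7]
opening: 0.15
grip_force: 64.7
```

```bash
python3 st.py
```

```text
[0.5158 0.0081 0.038 ] [ 0.003  0.    -1.   ] -30.75 [ 4.5  6.3 -0.7] [1.59 0.09 2.38] [-0.01  0.31 -0.92 -0.29 -0.33  0.42] 0.1498121967537324
tangential 7.715802148206084
```

>>> arm_command(gripper=[-1,-1,-1], translation=[[0.0002,-0.011,-0.0002],[0.0004,-0.0163,-0.0003],[0.0004,-0.0163,-0.0003]], rotation=[[0.0071,0,0.0085],[0.0107,0,0.0128],[0.0107,0,0.0128]])

```text
time_s: 21.4
tcp_pos: [0.5814, -0.0343, 0.1103]
orientation: [0.712, 2.353, -0.255]
force: [6.8, 11.4, -2.7]
opening: 0.149
grip_force: 74.5
```

```bash
python3 st.py
```

```text
[0.5165 0.0091 0.0381] [ 0.004  0.002 -1.   ] -33.6 [ 6.8 11.4 -2.7] [ 2.31 -0.22  3.64] [ 0.    0.31 -0.9  -0.26 -0.36  0.48] 0.1493350284279871
tangential 13.309333530447955
```

>>> arm_command(gripper=[-1,-1,-1,-1], translation=[[0.0004,0.0163,-0.0003],[0.003,0.0163,0.0028],[0.0055,0.0163,0.006],[0.0055,0.0163,0.006]], rotation=[[-0.0107,0,-0.0128],[-0.0107,0,-0.0128],[-0.0107,0,-0.0128],[-0.0107,0,-0.0128]])

```text
time_s: 21.9
tcp_pos: [0.5835, -0.0323, 0.1092]
orientation: [0.651, 2.365, -0.236]
force: [-0.4, 7.7, 8.4]
opening: 0.149
grip_force: 66.5
```

```bash
python3 st.py
```

```text
[0.5166 0.0077 0.0368] [ 0.005 -0.    -1.   ] -30.75 [-0.4  7.7  8.4] [1.17 0.06 2.39] [-0.01  0.31 -0.92 -0.29 -0.33  0.42] 0.14878258975744812
tangential 6.360704098273478
```

>>> arm_command(gripper=[-1,-1,-0.4,0.2,0.6,1,1], translation=[[-0.003,0.0163,-0.004],[-0.003,0.0163,-0.004],[-0.003,0.0163,-0.004],[-0.003,0.0163,-0.004],[-0.003,0.0163,-0.004],[-0.003,0.0163,-0.004],[-0.003,0.0163,-0.004]], rotation=[[-0.0107,0,-0.0128],[-0.0107,0,-0.0128],[-0.0107,0,-0.0128],[-0.0107,0,-0.0128],[-0.0107,0,-0.0128],[-0.0107,0,-0.0128],[-0.0107,0,-0.0128]])

```text
time_s: 22.78
tcp_pos: [0.5838, -0.0305, 0.1092]
orientation: [0.593, 2.38, -0.218]
force: [0.5, -0.1, 0.4]
opening: 0.994
grip_force: 0.0
```

>>> arm_command(gripper=[1,1,1,1,1,1], translation=[[0,0,-0.1],[0,0,-0.2],[0,0,-0.35],[0,0,-0.5],[0,0,-0.7],[0,0,-0.7]], rotation=[[0,0,0],[0,0,0],[0,0,0],[0,0,0],[0,0,0],[0,0,0]])

```text
time_s: 23.52
tcp_pos: [0.4845, 0.0237, 0.2462]
orientation: [0.591, 2.375, -0.215]
force: [0.5, 0.1, 0.2]
opening: 0.998
grip_force: 0.0
```

```bash
python3 - <<'E'
from h import *
print(robot.observe()['force'],robot.observe()['tcp_pos'])
p,d=snap('scene'); save('s8',p,(120,100,420,325),2.6)
P=cloud('scene',d);q=p.astype(int)
m=(P[...,2]>.095)&(P[...,2]<.14)&(P[...,0]>.45)&(P[...,0]<.75)&(P[...,1]>-.2)&(P[...,1]<.1)&(q.max(-1)<110)
w=P[m];print(len(w),w.mean(0)); c=w.mean(0);U=np.linalg.svd(w-c)[2][0];s=(w-c)@U;print(U,c+U*s.min(),c+U*s.max())
E
```

```text
[0.517149   0.11194789 0.18730766] [0.48448672 0.02365899 0.24617029]
340 [ 0.61101291 -0.03023691  0.11028977]
[ 0.93323071 -0.35328663 -0.0653376 ] [0.51571751 0.0058384  0.11696161] [ 0.69826786 -0.06326841  0.10418085]
```

View pics/s8.png

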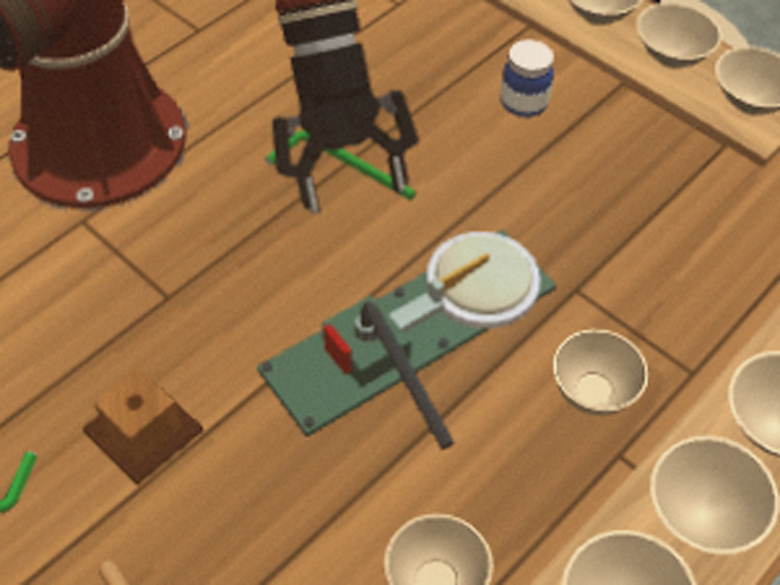

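The view shows the key seated in the screw with its long arm level, running from (370,310) to (445,440). The tab is against the block, the gripper is clear, and the bowls and jar stand where they were. The brush handle shows only at the frame edge (110,570), and no move went near it. The turning torque rose from 1.65 to 3.6 N m at the end, so the screw is against its stop.

```bash
python3 -c "
from rig import robot
print(robot.close_job())"
```

```text
the job is handed in; nothing more can be done
None
```

I handed the job in at about 24 s: the slide is home, the key is left fully seated in the screw, which is turned clockwise to its stop, and nothing else looked disturbed; the hand-in returned no verdict.

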